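# Set the two sashes of a valve test case

### The arm

A 6-joint arm with a two-finger parallel gripper is mounted at the origin on the work surface. World frame = base frame: x ahead of the robot, y to its left, z up, the work surface at z = 0. Lengths are in m, angles in rad, forces in N, time in s.
With the tool pointing down it reaches from about 0.325 to 0.9 m from the base axis. Payload 3.5 kg.
Tool frame: the origin (TCP) lies at the very end of the fingers, on their centre line; the grasp point (between the pads) lies manip.grip_depth behind it (manip.grip_depth is the distance from the TCP to the grasp point, in m); z points along the fingers, y is the direction in which the jaws open and shut (so a half turn about z gives the same grasp; the last joint's range is limited). The gripper opens to 85 mm and grips with 20 to 120 N. Pads are 22 mm wide; open, the fingers measure 114 mm over their backs; the gripper's body (76 mm by 85 mm) begins 54 mm behind the grasp point. The pads swing forward as they close: fully open they stand 13 mm farther back than shut.
Start: joints at [1.163, 0.276, -0.026, 1.268, 0, 1.467], TCP at [0.188, 0.596, 0.231] pointing down, gripper open.
Joint ranges: [-3.12, 3.12], [-0.85, 1.88], [-1.08, 1.24], [-1.95, 2.15], [-1.57, 1.53], [-3.14, 3.14]. Speed limits (rad/s): [2.57, 2.57, 3.14, 3.14, 3.14, 3.14].

### API

Orientations are given as a unit quaternion [x, y, z, w].
In Python, from plant import manip gives the robot as it stands.
- The arm moves only by the tool jog_arm, never from a script. Its argument "plan" is one flat list of numbers, 7 for each row, row after row: the shift along the world's x, y, z in m, then the turn, a rotation vector about the world's x, y, z in units of 10 degrees (1.0 is 10 degrees), then the gripper command: -1 is shut, 1 is fully open, values between are in proportion. In form: [tx, ty, tz, ax, ay, az, hand, tx, ty, tz, ax, ay, az, hand, ...]. A call has 1 to 20 rows; each row is the pose to reach, as a shift and turn from the pose commanded when the call began; what a row does not reach only later rows make up. A row lasts 1/8 s, in which the tool goes at most 62.5 mm and 10.7 degrees, less where a joint would pass 70% of its speed; a pose out of reach is approached as far as the arm can. A call with a gripper value outside its range is refused whole. The fingers move at their own pace and stop on an object; the grip force is fixed at half the most. Time passes only in rows, so rows that repeat a pose let the fingers close. It gives the time, the measured TCP pose, the force and the opening at its end, in the units of the state.
- manip.get_obs(): the state, without advancing time (a new reading comes with each control period).
- manip.read_camera(name): name is "scene" or "top" or "wrist"; returns a dict with "frame" (480x640x3 uint8, blue, green, red), "range_z" (480x640 float32, m along the optical axis (not along the pixel's ray), 0 where there is no reading), "intrinsics" (3x3 intrinsics, pixels), "dist_coeffs" ([k1, k2, p1, p2, k3] as OpenCV has them; the pictures are not rectified), "R" (3x3) and "t" (3): a world point X has camera coordinates R X + t. Camera axes: x right, y down, z forward; pixel columns grow to the right and rows downward; lengths in m; the calibration is good to about 2 mm. A picture is of the moment at which its call begins.
- manip.job_done(): hands the job in, once; it reports no verdict.
The state is a dict: "t": time; "qpos": joint angles; "dq": joint speeds; "joint_efforts": joint torques, N m; "ee_pos": TCP position; "eef_rot": TCP orientation; "contact_force": force on the tool from outside, world axes, zero at the start; "moment": the same for the moment, N m; "opening": opening from 0.0 (shut) to 1.0 (fully open).
Only numpy, scipy, OpenCV 4.12 (cv2) and the standard library are available. Lean on these libraries where they do the work, as an engineer would, in place of code of your own. Each camera call takes 0.05 s, during which the arm holds its last target.

### The job

On this radio-market stall stands a two-bay test case for radio valves, with one clear vertical sliding sash in front of each bay; both sashes were left part-way. Pull the sash all the way down over the bay in which the radio valve stands, so that it can be powered safely, and lift the other bay's sash all the way up, ready for the next valve. Leave both sashes there and let go; do not disturb the valve in the case.

Things in the scene. Friction and masses are not known exactly. Their poses are not given: they have to be found in the camera images.
- tube: Radio valve (black base, smoked glass bulb 42 mm wide) upright in a loose test socket: white ring on a 66 mm square aluminium plate; 109 mm tall in all. Origin: underside centre, on the bay floor 20 mm above the table, 75 to 105 mm behind its own bay's sash, near the bay's middle. The other bay holds the same socket without a valve. A similar valve on the open table is a bystander.
- cabinet: Fixed two-bay test case, grey, open top, clear back, 420 mm wide (y), 200 deep (x), 140 high; posts guiding the sashes are 190 high, about 100 mm either side of each handle centre. Origin: underside, middle of the width. Axes: x away from the robot (turned up to 17 degrees), y to the left, z up. Handles lie 89 mm in front of the origin (-x) and 101.5 mm to either side (y).
- handle_left (a point): Centre of the left (+y) sash's handle: a level steel bar, 100 mm long along the case's y, 16 mm square, on two 10 mm pins (40 mm either side of centre), 34 mm above the sash's top edge; nothing above it. Height 186 mm over the table with the sash fully down, 296 fully up (end stops); starts 35 to 80 mm above lowest. Stays where left: about 10 N to lift, 3 N to push down, more if fast.
- handle_right (a point): Centre of the right (-y, seen from the robot) sash's handle bar; the same in every way as the left one. Each sash is a clear panel in an aluminium frame, 182 mm wide and 132 mm high, sliding straight up and down. The two handle centres are 203 mm apart; the level line between them runs along both bars.

How it is judged:
By the outcome, as a careful person would: the job done as asked, in the order asked, and still so for the second after the job is handed in, with the robot touching nothing.
It also fails if it takes over 45 s, if anything falls off the work surface, if the arm or the gripper's body presses on something with over 40 N, if the wrist force passes 120 N, or if a joint passes its speed limit or range.

## Working session

There is one attempt and no reset: what is moved stays moved. The work goes in short steps, Python scripts to look and compute and a tool call to move; the robot and the scene stay as the last step left them, time stands still between calls to the robot, and variables do not carry over. Pictures are saved under pics/ and viewed, and the job is handed in when it is done.

Besides the shell and the picture viewer there is one more tool, called after "Emit:" by a JSON object that holds its "method" and its "body". jog_arm: Moves the arm, as the interface text tells. Its arguments: {"type":"object","properties":{"plan":{"type":"array","items":{"type":"number"}}},"required":["plan"]}

```bash
ls; mkdir -p pics; python3 - <<'E'
from plant import manip
import cv2
o=manip.get_obs()
for k,v in o.items(): print(k,v)
print(manip.grip_depth)
for n in ["scene","top"]:
    c=manip.read_camera(n)
    cv2.imwrite(f"pics/{n}0.png",c["frame"])
    print(n,c["intrinsics"],c["dist_coeffs"],c["R"],c["t"], (c["range_z"]>0).mean())
E
```

```text
pics
t 0.0
qpos [ 1.16256614e+00  2.77169044e-01 -2.79034113e-02  1.26799277e+00
  5.34880063e-06  1.46733572e+00]
dq [ 3.85678076e-04  9.61186302e-04 -1.25773916e-03  3.90958610e-05
 -1.29402087e-03 -4.80076541e-04]
joint_efforts [-3.05792639e-05 -4.45514309e+01  2.95199597e+01  1.62627833e-02
 -1.11125448e-04  1.56115880e-05]
ee_pos [0.18727654 0.59545897 0.2301267 ]
eef_rot [ 1.51795620e-01  9.88411252e-01 -1.09684419e-03 -2.89674487e-04]
contact_force [-0.62661007 -0.66903557 -0.08075902]
moment [-0.04046931 -0.0018334  -0.00847486]
opening 1.0003517762029575
0.0187
scene [[597.7852034    0.         333.48069783]
 [  0.         597.7852034  230.07025886]
 [  0.           0.           1.        ]] [-0.057236  0.        0.        0.        0.      ] [[-0.41804673  0.90824203  0.01825798]
 [ 0.65883616  0.3169649  -0.68225227]
 [-0.62543733 -0.27318431 -0.73088883]] [ 0.18851611 -0.32323359  1.26684001] 0.9958951822916666
top [[529.61922455   0.         318.22311228]
 [  0.         529.61922455 252.50463085]
 [  0.           0.           1.        ]] [0.02583315 0.         0.         0.         0.        ] [[-0.02481322 -0.9996908   0.00161217]
 [-0.97510632  0.02384749 -0.22045171]
 [ 0.2203451  -0.00704215 -0.97539656]] [0.04644206 0.60604977 0.79428284] 0.9959895833333333
```

View pics/scene0.png

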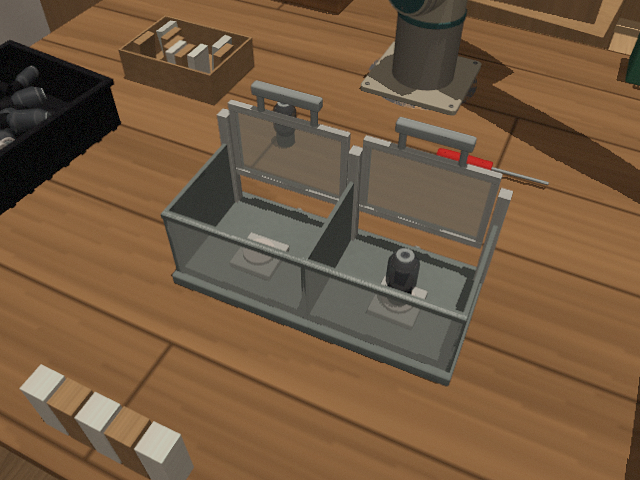

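View pics/top0.png

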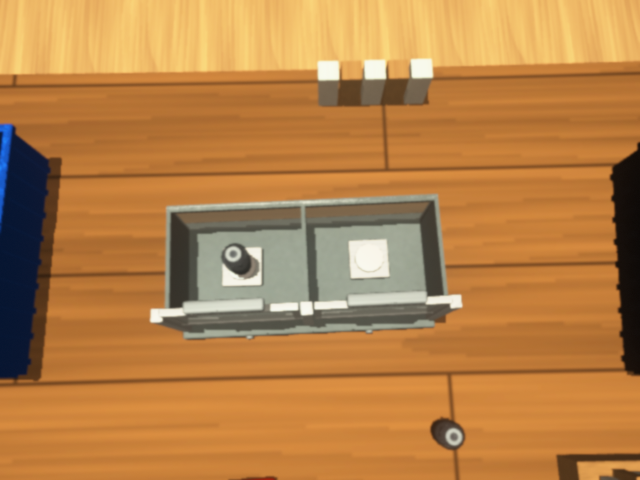

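The top view (up = +x, right = −y) shows the valve in the left bay, at about (240,258). The right bay's socket, at (369,258), is empty. The left bar is at about (223,307) and the right bar at about (387,299). In the scene view from behind, the bars are at (435,135) for the left and (286,96) for the right. The bystander valve stands in front of the case, on the right. So the left sash goes down first, then the right one goes up. Next I measure the bars.

```bash
cat > h.py <<'E'
from plant import manip
import cv2, numpy as np
def cloud(n):
    c=manip.read_camera(n)
    v,u=np.mgrid[0:480,0:640]
    p=np.stack([u,v],-1).reshape(-1,1,2).astype(float)
    q=cv2.undistortPoints(p,c["intrinsics"],c["dist_coeffs"]).reshape(-1,2)
    z=c["range_z"].reshape(-1)
    X=np.c_[q*z[:,None],z]
    W=(X-c["t"])@c["R"]
    W[z<=0]=np.nan
    return c,W.reshape(480,640,3)
E
python3 - <<'E'
from h import *
boxes={"top":{"L":(175,262,290,325),"R":(340,440,285,318)},"scene":{"R":(245,328,75,112),"L":(390,482,112,155)}}
for n in boxes:
    c,W=cloud(n)
    for s,(u0,u1,v0,v1) in boxes[n].items():
        P=W[v0:v1,u0:u1].reshape(-1,3); P=P[np.isfinite(P[:,0])]
        z=P[:,2]; h,e=np.histogram(z,bins=np.arange(.15,.33,.004))
        print(n,s,[(round(a,3),int(b)) for a,b in zip(e,h) if b>15])
        top=P[z>np.percentile(z,99.5)-0.30]
        # top face : densest bin above .2
        k=np.argmax(h*(e[:-1]>.205)); zt=e[k]+.002
        S=P[abs(z-zt)<.006]
        (cx,cy),(w,hh),a=cv2.minAreaRect((S[:,:2]*1000).astype(np.float32))
        print("  z",np.median(S[:,2]).round(4),"med",np.median(S[:,:2],axis=0).round(4),"rect",round(cx,1),round(cy,1),round(w,1),round(hh,1),round(a,1),len(S))
        d=np.linalg.svd(S[:,:2]-S[:,:2].mean(0),full_matrices=False)[2][0]; print("  dir deg",np.degrees(np.arctan2(d[1],d[0])))
E
```

```text
top L [(np.float64(0.15), 28), (np.float64(0.154), 27), (np.float64(0.158), 29), (np.float64(0.162), 28), (np.float64(0.166), 31), (np.float64(0.17), 26), (np.float64(0.174), 31), (np.float64(0.178), 24), (np.float64(0.206), 29), (np.float64(0.21), 48), (np.float64(0.214), 79), (np.float64(0.246), 29), (np.float64(0.25), 38), (np.float64(0.254), 663), (np.float64(0.258), 355)]
  z 0.2575 med [0.5   0.153] rect 500.6 153.8 16.5 98.4 1.3 1056
  dir deg 91.22415882554587
top R [(np.float64(0.15), 32), (np.float64(0.154), 34), (np.float64(0.158), 31), (np.float64(0.162), 33), (np.float64(0.166), 33), (np.float64(0.17), 32), (np.float64(0.174), 31), (np.float64(0.178), 22), (np.float64(0.202), 29), (np.float64(0.206), 35), (np.float64(0.21), 160), (np.float64(0.214), 44), (np.float64(0.242), 23), (np.float64(0.246), 31), (np.float64(0.25), 249), (np.float64(0.254), 776)]
  z 0.255 med [ 0.5046 -0.0504] rect 505.1 -51.1 16.4 99.9 1.3 1032
  dir deg 91.4445943018298
scene R [(np.float64(0.21), 47), (np.float64(0.214), 72), (np.float64(0.218), 17), (np.float64(0.222), 19), (np.float64(0.226), 16), (np.float64(0.23), 17), (np.float64(0.234), 19), (np.float64(0.238), 28), (np.float64(0.242), 160), (np.float64(0.246), 182), (np.float64(0.25), 193), (np.float64(0.254), 554)]
  z 0.2557 med [ 0.5081 -0.0467] rect 504.8 -49.7 18.8 101.5 1.6 755
  dir deg 91.52684833154125
scene L [(np.float64(0.206), 17), (np.float64(0.21), 44), (np.float64(0.214), 192), (np.float64(0.218), 30), (np.float64(0.222), 19), (np.float64(0.226), 21), (np.float64(0.23), 18), (np.float64(0.234), 31), (np.float64(0.238), 34), (np.float64(0.242), 77), (np.float64(0.246), 208), (np.float64(0.25), 218), (np.float64(0.254), 293), (np.float64(0.258), 543)]
  z 0.2585 med [0.5027 0.1551] rect 500.0 153.5 18.7 98.7 1.4 836
  dir deg 91.28614801608657
```

Both views agree: the left bar is at (0.500, 0.1535, 0.250) and the right bar at (0.505, −0.0505, 0.2475). They are 204 mm apart against 203 given, and both sit 60–64 mm above lowest. The case is turned about 1.3°. I'll move above the left bar with the jaws across it, a turn of −71.2°.

Emit:
{"method": "jog_arm", "body": {"plan": [0.01,-0.015,0.05,0,0,-0.6,1,0.03,-0.05,0.09,0,0,-1.2,1,0.06,-0.09,0.1,0,0,-1.9,1,0.09,-0.13,0.1,0,0,-2.6,1,0.12,-0.17,0.1,0,0,-3.3,1,0.15,-0.21,0.1,0,0,-4.0,1,0.18,-0.25,0.1,0,0,-4.7,1,0.21,-0.29,0.1,0,0,-5.4,1,0.24,-0.33,0.1,0,0,-6.1,1,0.27,-0.37,0.1,0,0,-6.7,1,0.295,-0.41,0.1,0,0,-7.12,1,0.312,-0.4425,0.1,0,0,-7.12,1,0.312,-0.4425,0.1,0,0,-7.12,1,0.312,-0.4425,0.1,0,0,-7.12,1]}}

```text
t: 1.95
ee_pos: [0.4992, 0.1539, 0.3311]
eef_rot: [0.699, 0.715, -0.0, -0.0]
contact_force: [0.3, 0.6, -0.0]
opening: 1.002
```

```bash
python3 - <<'E'
from h import *
from scipy.spatial.transform import Rotation as R
o=manip.get_obs(); print(o["t"],o["ee_pos"],o["contact_force"]); print(R.from_quat(o["eef_rot"]).as_matrix().round(4))
c=manip.read_camera("wrist"); cv2.imwrite("pics/w1.png",c["frame"])
c=manip.read_camera("scene"); cv2.imwrite("pics/s1.png",c["frame"])
E
```

```text
1.95 [0.49920757 0.1538662  0.33111973] [ 0.25400754  0.64777868 -0.04416838]
[[-2.300e-02  9.997e-01 -7.000e-04]
 [ 9.997e-01  2.300e-02  3.000e-04]
 [ 4.000e-04 -7.000e-04 -1.000e+00]]
```

View pics/w1.png

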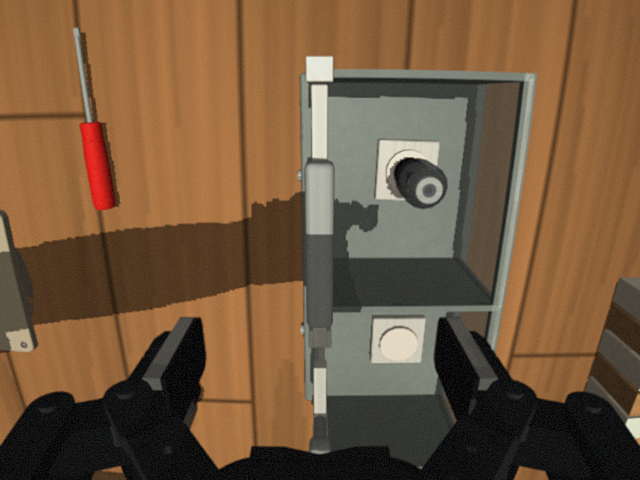

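View pics/s1.png

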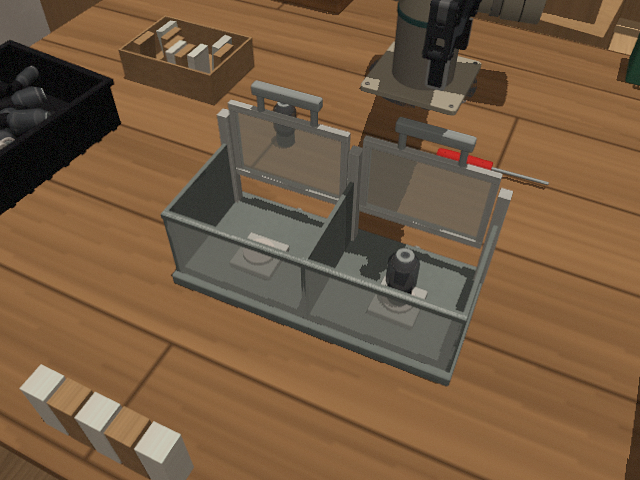

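In the wrist view the left bar lies upright at about (318,240), midway between the open fingers (about 175 and 465), so the alignment is good. I'll descend 100 mm and grip.

Emit:
{"method": "jog_arm", "body": {"plan": [0.001,0,-0.03,0,0,0,1,0.001,0,-0.06,0,0,0,1,0.001,0,-0.085,0,0,0,1,0.001,0,-0.1,0,0,0,1,0.001,0,-0.1,0,0,0,1,0.001,0,-0.1,0,0,0,-1,0.001,0,-0.1,0,0,0,-1,0.001,0,-0.1,0,0,0,-1,0.001,0,-0.1,0,0,0,-1,0.001,0,-0.1,0,0,0,-1,0.001,0,-0.1,0,0,0,-1,0.001,0,-0.1,0,0,0,-1]}}

```text
t: 3.55
ee_pos: [0.499, 0.1536, 0.2312]
eef_rot: [0.699, 0.715, -0.001, -0.001]
contact_force: [-5.5, -0.6, 3.3]
opening: 0.173
```

The grip reads 15–16 mm, which matches the bar. I'll push it slowly down to just above the stop.

Emit:
{"method": "jog_arm", "body": {"plan": [0,0,-0.004,0,0,0,-1,0,0,-0.008,0,0,0,-1,0,0,-0.012,0,0,0,-1,0,0,-0.016,0,0,0,-1,0,0,-0.02,0,0,0,-1,0,0,-0.024,0,0,0,-1,0,0,-0.028,0,0,0,-1,0,0,-0.032,0,0,0,-1,0,0,-0.036,0,0,0,-1,0,0,-0.04,0,0,0,-1,0,0,-0.044,0,0,0,-1,0,0,-0.048,0,0,0,-1,0,0,-0.052,0,0,0,-1,0,0,-0.056,0,0,0,-1,0,0,-0.06,0,0,0,-1,0,0,-0.06,0,0,0,-1]}}

```text
t: 5.55
ee_pos: [0.499, 0.1537, 0.1706]
eef_rot: [0.699, 0.715, -0.001, -0.001]
contact_force: [-4.1, -0.1, 1.1]
opening: 0.172
```

Emit:
{"method": "jog_arm", "body": {"plan": [0,0,-0.001,0,0,0,-1,0,0,-0.002,0,0,0,-1,0,0,-0.003,0,0,0,-1,0,0,-0.004,0,0,0,-1,0,0,-0.004,0,0,0,-1]}}

```text
t: 6.18
ee_pos: [0.499, 0.1537, 0.1684]
eef_rot: [0.699, 0.715, -0.001, -0.001]
contact_force: [-9.8, -0.2, 9.3]
opening: 0.177
```

Emit:
{"method": "jog_arm", "body": {"plan": [0,0,-0.001,0,0,0,-1,0,0,-0.002,0,0,0,-1,0,0,-0.002,0,0,0,-1]}}

```text
t: 6.55
ee_pos: [0.499, 0.1537, 0.1683]
eef_rot: [0.699, 0.715, -0.001, -0.001]
contact_force: [-12.9, -1.6, 19.2]
opening: 0.178
```

```bash
python3 - <<'E'
from h import *
c,W=cloud("scene"); cv2.imwrite("pics/s2.png",c["frame"])
E
```

```text
(no output)
```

View pics/s2.png

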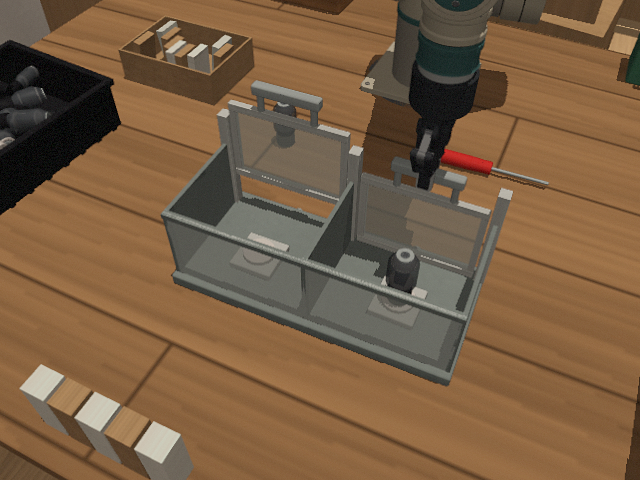

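The TCP stopped at 0.1683 (bar at 0.187) while the force rose to 19 N, so the left sash is on its stop. The scene view shows the left bar down at about (428,175) with the valve untouched. Next I relieve the pressure, open and rise.

Emit:
{"method": "jog_arm", "body": {"plan": [0,0,0.002,0,0,0,-1,0,0,0.002,0,0,0,1,0,0,0.002,0,0,0,1,0,0,0.002,0,0,0,1,0,0,0.002,0,0,0,1,0,0,0.002,0,0,0,1,0,0,0.002,0,0,0,1,0,0,0.002,0,0,0,1,0,0,0.01,0,0,0,1,0,0,0.03,0,0,0,1,0,0,0.06,0,0,0,1,0,0,0.1,0,0,0,1,0,0,0.14,0,0,0,1,0,0,0.166,0,0,0,1,0,0,0.166,0,0,0,1]}}

```text
t: 8.48
ee_pos: [0.5022, 0.154, 0.3346]
eef_rot: [0.699, 0.715, 0.003, 0.002]
contact_force: [0.7, 0.4, -0.7]
opening: 0.998
```

```bash
python3 - <<'E'
from h import *
c,W=cloud("top"); cv2.imwrite("pics/t3.png",c["frame"])
c,W=cloud("scene"); cv2.imwrite("pics/s3.png",c["frame"])
for s,y0,zr in (("L",.1535,(.18,.2)),("L",.1535,(.2,.27)),("R",-.0505,(.22,.27))):
    P=W.reshape(-1,3); m=(abs(P[:,1]-y0)<.055)&(abs(P[:,0]-.503)<.02)&(P[:,2]>zr[0])&(P[:,2]<zr[1])
    S=P[m]; z=S[:,2]; h,e=np.histogram(z,bins=np.arange(.18,.27,.002)); print(s,zr,m.sum(),[(round(float(a),3),int(b)) for a,b in zip(e,h) if b>15])
E
```

```text
L (0.18, 0.2) 1184 [(0.18, 44), (0.182, 84), (0.184, 96), (0.186, 85), (0.188, 85), (0.19, 101), (0.192, 188), (0.194, 413), (0.196, 87)]
L (0.2, 0.27) 0 []
R (0.22, 0.27) 1292 [(0.22, 21), (0.224, 20), (0.226, 20), (0.228, 21), (0.232, 21), (0.234, 19), (0.24, 22), (0.242, 72), (0.244, 87), (0.246, 79), (0.248, 96), (0.25, 89), (0.252, 104), (0.254, 243), (0.256, 317)]
```

View pics/s3.png

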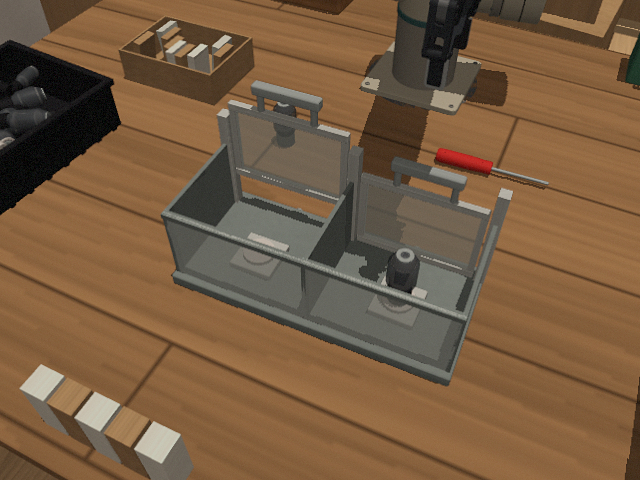

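The left bar's top is now at 0.1945, so its centre is at 0.1865 with the hand clear, and the valve is in place. The scene view shows the right bar unchanged at (286,96). I'll move over it, descend and grip.

Emit:
{"method": "jog_arm", "body": {"plan": [0.001,-0.03,0,0,0,0,1,0.001,-0.07,0,0,0,0,1,0.002,-0.11,0,0,0,0,1,0.003,-0.15,0,0,0,0,1,0.003,-0.185,0,0,0,0,1,0.003,-0.204,0,0,0,0,1,0.003,-0.204,0,0,0,0,1,0.003,-0.204,0,0,0,0,1]}}

```text
t: 9.57
ee_pos: [0.5033, -0.0495, 0.3309]
eef_rot: [0.699, 0.716, -0.0, -0.001]
contact_force: [-0.3, 0.9, 0.6]
opening: 0.996
```

```bash
python3 - <<'E'
from h import *
c=manip.read_camera("wrist"); cv2.imwrite("pics/w4.png",c["frame"])
print(manip.get_obs()["ee_pos"])
E
```

```text
[ 0.50343626 -0.04931122  0.33106085]
```

View pics/w4.png

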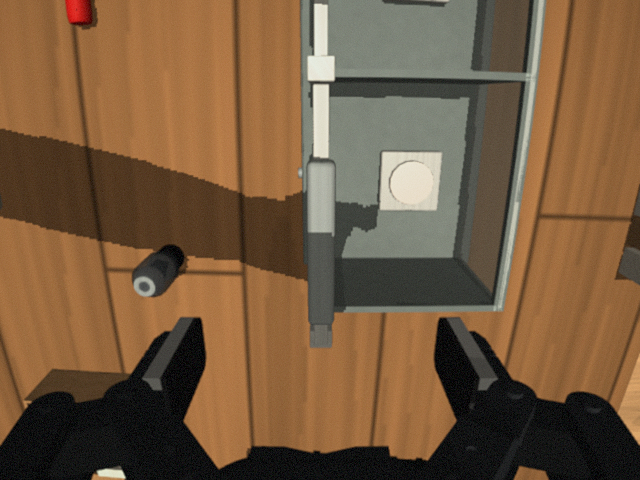

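The wrist view shows the right bar at about (320,240), centred between the fingers just as the left one was. The empty socket is at (411,182). I'll descend and grip.

Emit:
{"method": "jog_arm", "body": {"plan": [0,0,-0.03,0,0,0,1,0,0,-0.06,0,0,0,1,0,0,-0.085,0,0,0,1,0,0,-0.102,0,0,0,1,0,0,-0.102,0,0,0,1,0,0,-0.102,0,0,0,-1,0,0,-0.102,0,0,0,-1,0,0,-0.102,0,0,0,-1,0,0,-0.102,0,0,0,-1,0,0,-0.102,0,0,0,-1,0,0,-0.102,0,0,0,-1,0,0,-0.102,0,0,0,-1]}}

```text
t: 11.12
ee_pos: [0.5039, -0.0504, 0.2298]
eef_rot: [0.699, 0.715, 0.0, 0.0]
contact_force: [0.3, -0.4, 2.1]
opening: 0.175
```

Emit:
{"method": "jog_arm", "body": {"plan": [0,0,0.003,0,0,0,-1,0,0,0.006,0,0,0,-1,0,0,0.009,0,0,0,-1,0,0,0.012,0,0,0,-1,0,0,0.015,0,0,0,-1,0,0,0.018,0,0,0,-1,0,0,0.021,0,0,0,-1,0,0,0.024,0,0,0,-1,0,0,0.027,0,0,0,-1,0,0,0.03,0,0,0,-1,0,0,0.033,0,0,0,-1,0,0,0.036,0,0,0,-1,0,0,0.039,0,0,0,-1,0,0,0.042,0,0,0,-1,0,0,0.045,0,0,0,-1,0,0,0.045,0,0,0,-1]}}

```text
t: 13.12
ee_pos: [0.5039, -0.0504, 0.2724]
eef_rot: [0.699, 0.715, -0.0, -0.0]
contact_force: [5.5, -1.9, -9.3]
opening: 0.177
```

Emit:
{"method": "jog_arm", "body": {"plan": [0,0,0.001,0,0,0,-1,0,0,0.002,0,0,0,-1,0,0,0.003,0,0,0,-1,0,0,0.004,0,0,0,-1,0,0,0.005,0,0,0,-1,0,0,0.006,0,0,0,-1,0,0,0.006,0,0,0,-1]}}

```text
t: 14.0
ee_pos: [0.5038, -0.0504, 0.2783]
eef_rot: [0.699, 0.715, -0.0, -0.0]
contact_force: [4.7, -1.4, -9.2]
opening: 0.173
```

Emit:
{"method": "jog_arm", "body": {"plan": [0,0,0.001,0,0,0,-1,0,0,0.002,0,0,0,-1,0,0,0.002,0,0,0,-1]}}

```text
t: 14.38
ee_pos: [0.5038, -0.0504, 0.2792]
eef_rot: [0.699, 0.715, -0.0, -0.001]
contact_force: [7.5, -2.0, -14.0]
opening: 0.174
```

Emit:
{"method": "jog_arm", "body": {"plan": [0,0,0.001,0,0,0,-1,0,0,0.002,0,0,0,-1,0,0,0.002,0,0,0,-1]}}

```text
t: 14.75
ee_pos: [0.5038, -0.0504, 0.2792]
eef_rot: [0.699, 0.715, -0.001, -0.001]
contact_force: [9.6, -3.2, -21.4]
opening: 0.172
```

```bash
python3 - <<'E'
from h import *
c,W=cloud("top"); cv2.imwrite("pics/t5.png",c["frame"])
c,W=cloud("scene"); cv2.imwrite("pics/s5.png",c["frame"])
P=W.reshape(-1,3); m=(abs(P[:,1]+.0505)<.055)&(abs(P[:,0]-.503)<.02)&(P[:,2]>.28)&(P[:,2]<.32)&(abs(P[:,1]+.0505)>.03)
h,e=np.histogram(P[m][:,2],bins=np.arange(.28,.32,.002)); print([(round(float(a),3),int(b)) for a,b in zip(e,h) if b>5])
E
```

```text
[(0.28, 19), (0.282, 24), (0.284, 21), (0.286, 17), (0.288, 8), (0.29, 13), (0.292, 44), (0.294, 41), (0.296, 45), (0.298, 44), (0.3, 49), (0.302, 52), (0.304, 134), (0.306, 31)]
```

View pics/s5.png

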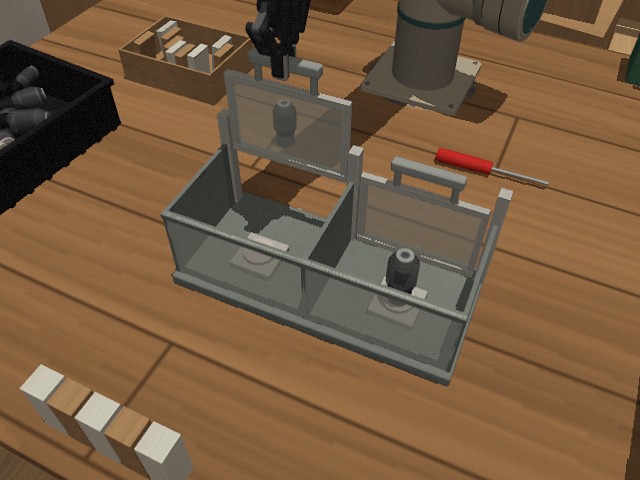

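The force rose to 21 N with no further movement, and the bar's top is at about 0.3045 (centre 0.2965), so the right sash is on its top stop. In the scene view it stands fully raised at (286,115), with the left one still down. Next I relieve, release and rise.

Emit:
{"method": "jog_arm", "body": {"plan": [0,0,-0.002,0,0,0,-1,0,0,-0.002,0,0,0,1,0,0,-0.002,0,0,0,1,0,0,-0.002,0,0,0,1,0,0,-0.002,0,0,0,1,0,0,-0.002,0,0,0,1,0,0,-0.002,0,0,0,1,0,0,-0.002,0,0,0,1,0,0,0.01,0,0,0,1,0,0,0.03,0,0,0,1,0,0,0.06,0,0,0,1,0,0,0.09,0,0,0,1,0,0,0.11,0,0,0,1,0,0,0.11,0,0,0,1,0,0,0.11,0,0,0,1]}}

```text
t: 16.73
ee_pos: [0.5033, -0.0502, 0.3938]
eef_rot: [0.699, 0.715, -0.0, -0.0]
contact_force: [-1.0, 0.3, -0.6]
opening: 1.004
```

```bash
python3 - <<'E'
from h import *
for n in ("scene","top"):
    c,W=cloud(n); cv2.imwrite(f"pics/{n}6.png",c["frame"])
    P=W.reshape(-1,3)
    for s,y0,lo,hi in (("L",.1535,.17,.22),("R",-.0505,.28,.32)):
        m=(abs(P[:,1]-y0)<.055)&(abs(P[:,0]-.503)<.02)&(P[:,2]>lo)&(P[:,2]<hi)
        h,e=np.histogram(P[m][:,2],bins=np.arange(lo,hi,.002)); k=h.argmax(); S=P[m]; S=S[abs(S[:,2]-e[k]-.001)<.003]
        print(n,s,"bar top",np.median(S[:,2]) if len(S) else None,len(S))
E
```

```text
scene L bar top 0.1948189943068145 687
scene R bar top 0.30510752650021505 623
top L bar top 0.19372839735377126 822
top R bar top 0.3041204274466548 718
```

View pics/scene6.png

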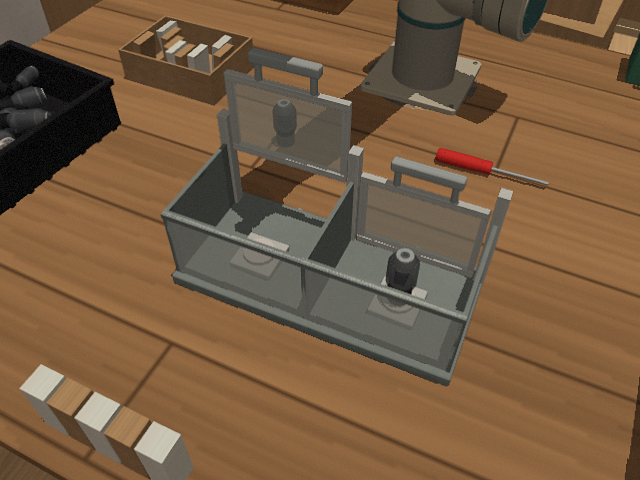

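View pics/top6.png

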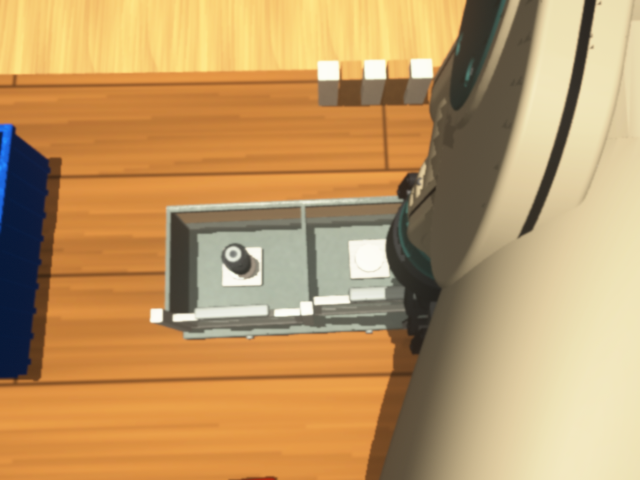

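The left bar's centre is at 0.186–0.187 and the right bar's at 0.296–0.297, which are both end stops. The valve is still at (237,258) in the top view and (403,270) in the scene view. The gripper is open and clear at z 0.394, so I hand in.

```bash
python3 -c "
from plant import manip
print(manip.job_done())"
```

```text
the job is handed in; nothing more can be done
None
```

I pulled the left sash all the way down over the bay with the valve, then lifted the right sash all the way up. I let go of both and handed the job in at about 17 s.

- **Sash heights:** on the last look, the left handle's centre was at 186–187 mm (186 is fully down). The right handle's centre was at 296–297 mm (296 is fully up).
- **End stops:** I felt both stops, as the force rose to about 20 N while the sash stayed still.
- **Valve:** it stood in the same place in the pictures as at the start.
- **Hand clear:** the gripper was open about 90 mm above the right handle, with no contact force beyond sensor noise.

None of the checks failed or disagreed beyond the 2 mm calibration. In the last top view the arm hid part of the right bay and the valve on the open table. The scene view did show the right bay, and the valve on the table was still standing where it was.

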